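# Hold a bayonet purge plug seated in its port

## Robot

A 6-joint arm with a two-finger parallel gripper is mounted at the origin on a cart in front of the work surface, level with it; the furniture and walls round the work are solid. World frame = base frame: x ahead of the robot, y to its left, z up, the work surface at z = 0. Lengths are in mm, angles in degrees, forces in N, time in s.
With the tool pointing down it reaches from about 300 to 750 mm from the base axis. Payload 8.5 kg.
Tool frame: the origin (TCP) lies at the very end of the fingers, on their centre line; the grasp point (between the pads) lies r.grip_point_offset behind it (r.grip_point_offset is the distance from the TCP to the grasp point, in mm); y points along the fingers, x is the direction in which the jaws open and shut, and the axes are right-handed (so a half turn about y gives the same grasp; the last joint's range is limited). The gripper opens to 88 mm and grips with 3 to 60 N. Pads are 18 mm wide; open, the fingers measure 123 mm over their backs; the gripper's body (75 mm by 187 mm) begins 45 mm behind the grasp point.
Start: joints at [60.544, 21.807, 74.336, -0, 83.858, -12.336], TCP at [161.897, 525.614, 238.748] pointing down, gripper open.
Joint ranges: [-178.18, 178.18], [-50.72, 133.34], [12.68, 142.11], [-81.47, 261.47], [9.98, 163.14], [-165.26, 165.26]. Speed limits (degrees/s): [136.94, 136.94, 180, 180, 180, 180].

## Interface

Orientations are given as [roll, pitch, yaw] about the fixed x, y, z axes, in that order (R = Rz(yaw) Ry(pitch) Rx(roll)).
In Python, from cell import r gives the robot as it stands. The module is installed in compiled form; this text tells all that it offers.
- The arm moves only by the tool play_rows, never from a script. Its argument "series" is a list of rows, each an object of numbers: "jaw": the finger opening in mm, from 0 to 88.1; "x", "y", "z": the shift along the tool's x, y, z as a fraction of full scale; "wx", "wy", "wz": the turn, a rotation vector about the tool's x, y, z as a fraction of full scale. A call has 1 to 12 rows; each row is the pose to reach, as a shift and turn from the pose commanded when the call began, along the tool's axes at that moment; what a row does not reach only later rows make up. Full scale, the value 1, is 50 cm for a shift and 30 degrees for a turn. A row lasts 1/8 s, in which the tool goes at most 62.5 mm and 10.7 degrees, less where a joint would pass 70% of its speed; a pose out of reach is approached as far as the arm can. A call with a number of a shift or a turn outside -1 to 1 is refused whole. A call with a gripper value outside its range is refused whole. The fingers move at their own pace and stop on an object; the grip force is fixed at half the most. Time passes only in rows, so rows that repeat a pose let the fingers close. It gives the time, the measured TCP pose, the force and the opening at its end, in the units of the state.
- r.state(): the state, without advancing time (a new reading comes with each control period).
- r.camera(name): name is "scene" or "top" or "wrist"; returns the picture (480x640x3 uint8, red, green, blue); there is no depth.
- r.camera_params(name): a dict with "fx", "fy", "cx", "cy" (pixels), "R" (3x3) and "t" (3): a world point X has camera coordinates R X + t; the wrist camera has in their place "mount" (4x4, takes a point from camera to tool coordinates, whose origin is the TCP and whose axes are the tool frame's). Camera axes: x right, y down, z forward; pixel columns grow to the right and rows downward; lengths in mm; the calibration is good to about 2 mm. A picture is of the moment at which its call begins: read the wrist's pose just before it. camera_params takes no time and is no camera call.
- r.hand_in(): hands the job in, once; it reports no verdict.
The state is a dict: "clock": time; "joint_pos": joint angles; "joint_vel": joint speeds; "joint_torque": joint torques, N m; "tool_pos": TCP position; "orientation": TCP orientation; "force": force on the tool from outside, world axes, zero at the start; "moment": the same for the moment, N m; "grip_width": finger opening in mm.
Only numpy, scipy, OpenCV 4.12 (cv2) and the standard library are available. Lean on these libraries where they do the work, as an engineer would, in place of code of your own. Each camera call takes 0.05 s, during which the arm holds its last target. There are 200 camera calls.

## Task

Lift the loose dust cover off the purge port by its knob and set it down, knob up, on the square rubber mat. Then take the bayonet plug out of its ring stand, push it into the port with its two side pins in the two slots, and turn it a quarter turn clockwise (seen from above) to the stop. The valve inside is sprung and turns back when let go, so finish while still holding the plug there, turned to the stop and pressed fully home with its flange down on the port's rim; do not let go, and leave the other things on the bench where they are.

Things in the scene. Friction and masses are not known exactly. Their poses are not given: they have to be found in the camera images.
- port: purge port, fixed; origin under its centre on the bench, z up. Foot 100 mm wide; barrel 76 mm up to 42 mm; collar 60 mm up to the rim at 56 mm. Bore 29 mm, with two slots along +x and -x, at least 11 mm wide, reaching 21 mm from the axis (dark marks beside the collar point to them). Under the 6 mm lip is a chamber in which the pins turn, only clockwise from above (yaw decreasing)
- plunger (a joint): sprung floor of the port, m pressed down: 0 at rest, 44 mm above the bench, where the plug's lower end meets it. 3 N to start, 9 N at 0.012, where the plug's flange lies on the rim. From 0.003 on the pins are under the lip and can turn; not pushed further, the plug rises to 0.0025, the pins against the lip
- rotor (a joint): valve rotor on the sprung floor, rad turned clockwise: 0 at rest, stop at 1.40. Its two dogs are pushed by the plug's pins after a free turn of about 0.1 rad, so that the plug comes to the stop after about 1.5 rad. The return spring gives at most 0.11 N m
- cover: loose aluminium dust cover with a grey knob, 120 g; origin at the centre of its lower edge, z up through the knob. A disc 72 mm wide, its top 14 mm above the origin, with a 10 mm deep skirt (64 mm wide inside) that fits loosely over the port's collar; at the start the origin is 46 mm above the bench. Set down, it stands on the skirt's edge
- cover_knob (a point): middle of the cover's round knob, 41 mm above the cover's origin; the knob is 26 mm wide, from 27 to 53 mm above the origin, on a 14 mm stem
- plug: bayonet plug, 160 g; origin at the centre of its lower end, z up. Steel shank 26 mm wide with tapered end; two opposite round pins along +x and -x (7 mm thick, 5 mm above the origin, tips 19 mm from the axis); black flange 56 mm wide from 24 to 30 mm; on it an upright flat-sided grip bar. Half a turn leaves it the same
- plug_grip (a point): grasp point in the grip bar, 57 mm above the plug's origin; same axes as the plug. The bar is 46 mm long along x (as the pins), 16 mm thick along y and goes from 30 to 72 mm above the origin. Fully home, this point is 89 mm above the bench
- stand: grey ring stand fixed to the bench, 62 mm wide outside, 45 mm inside, 30 mm high; origin at the centre of its underside. The plug hangs in it by its flange, the plug's origin 6 mm above the bench, and lifts straight out
- mat: black square rubber mat fixed to the bench, 110 x 110 x 4 mm, for the cover; origin at the centre of its underside
- sample_cup_2: bystander, not to be disturbed: white specimen cup with a white lid, 58 mm wide, 62 mm tall; origin at the centre of its underside
- beaker: bystander, not to be disturbed: clear plastic beaker, 55 mm wide, 73 mm tall; origin at the centre of its underside
- tube_rack: bystander, not to be disturbed: empty tube rack of plastic bars, 46 x 128 x 56 mm; origin at the centre of its underside
- timer: bystander, not to be disturbed: white bench timer, 50 x 66 x 58 mm; origin at the centre of its underside
- oil_dropper: bystander, not to be disturbed: small dropper bottle, 30 mm wide, 89 mm tall, at the front of the bench; origin at the centre of its underside
- label_roll: bystander, not to be disturbed: roll of blank labels lying flat, 63 x 80 x 30 mm; origin at the centre of its underside
Not all that is in view belongs to the job. What is shaped like the cover but red is not meant. What is shaped like the plug but yellow is not meant.

How it is judged (in metres and radians):
On the way, in this order (a step that is already met when the one before it is completed fails the run):
1. the cover stands on the mat, knob up, let go (horizontal distance between cover and mat below 0.04 m and height (world z) of cover below 0.009 m and angle between cover's own z axis and vertical below 0.1 rad and contact force between the fingers and cover below 0.2 N and linear speed of cover below 0.03 m/s), for 0.2 s.
2. the plug is pushed into the port against the spring, not yet turned (horizontal distance between plug and port below 0.004 m and angle between plug's own z axis and vertical below 0.1 rad and value of joint plunger above 0.0028 m and angle between the x axis of plug and the x axis of port, either way round below 0.4 rad), for 0.05 s.
At the end, for the whole second after the job is handed in: Plug still gripped (over 2 N), upright within 0.1 rad, within 4 mm of the port axis, turned over 1.25 rad from the slots, rotor past 1.05 rad, sprung floor over 9 mm down (12 is home) and pushing back over 2 N; cover knob up on the mat, within 40 mm of its centre (horizontal distance between plug and port below 0.004 m and angle between each of plug, cover's own z axis and vertical below 0.1 rad and value of joint plunger above 0.009 m and angle between the x axis of plug and the x axis of port, either way round above 1.25 rad and value of joint rotor above 1.05 rad and contact force between the fingers and plug above 2 N and contact force between plug and rotor above 2 N and horizontal distance between cover and mat below 0.04 m and height (world z) of cover below 0.009 m); the arm keeps its last pose, push and grip.
It fails at once if a bystander is pushed more than 30 mm or tipped over (distance of any of sample_cup_2, beaker, tube_rack, timer, oil_dropper, label_roll from where it was at the start of the episode above 0.03 m or angle between any of sample_cup_2, beaker, tube_rack, timer, oil_dropper, label_roll's own z axis and vertical above 0.5 rad).
It also fails if it takes over 72 s, if anything falls off the work surface, if the arm or the gripper's body presses on something with over 40 N, if the wrist force passes 120 N, or if a joint passes its speed limit or range.

## Working session

There is one attempt and no reset: what is moved stays moved. The work goes in short steps, Python scripts to look and compute and a tool call to move; the robot and the scene stay as the last step left them, time stands still between calls to the robot, and variables do not carry over. Pictures are saved under pics/ and viewed, about 8 in all and at most 12, crops included, and the job is handed in when it is done.

Besides the shell and the picture viewer there is one more tool, called after "Emit:" as name(argument=value, ...), one argument or row to a line, values as JSON. play_rows: Moves the arm, as the interface text tells. Its arguments: {"type":"object","properties":{"series":{"type":"array","items":{"type":"object","properties":{"jaw":{"type":"number"},"x":{"type":"number"},"y":{"type":"number"},"z":{"type":"number"},"wx":{"type":"number"},"wy":{"type":"number"},"wz":{"type":"number"}}}}},"required":["series"]}

```bash
mkdir -p pics; python3 - <<'E'
from cell import r
import cv2
s=r.state(); print(s, r.grip_point_offset)
for n in ("scene","top","wrist"):
    p=r.camera_params(n); print(n,p)
    cv2.imwrite(f"pics/{n}0.png",r.camera(n)[:,:,::-1])
E
```

```text
{'clock': 0.0, 'joint_pos': array([ 6.05417106e+01,  2.18420759e+01,  7.43837009e+01, -2.56361303e-03,
        8.38584280e+01, -1.23368104e+01]), 'joint_vel': array([ 0.07236461, -0.05943283,  0.05857494, -0.10671053,  0.07253323,
        0.00382363]), 'joint_torque': array([ 9.18533806e-05, -4.37943256e+01, -2.24552429e+01,  7.13444198e-02,
        3.54058889e-02, -1.21592070e-04]), 'tool_pos': array([161.8024503 , 525.37184194, 238.13379325]), 'orientation': array([-8.99844986e+01,  8.28049383e-02,  7.28788084e+01]), 'force': array([-0.74832744, -0.54477089,  0.21175837]), 'moment': array([-0.01954227,  0.03682997,  0.04501492]), 'grip_width': 88.38421718299394} 18.700000000000003
scene {'fx': 553.4264798065225, 'fy': 553.4264798065225, 'cx': 323.10923333669194, 'cy': 238.76212270760487, 'R': array([[ 0.67636639, -0.73616358,  0.02432467],
       [-0.31336647, -0.31748495, -0.89498869],
       [ 0.6665808 ,  0.59771774, -0.44542513]]), 't': array([-342.32427012,  224.57812078, 1317.3119385 ])}
top {'fx': 444.9097297885736, 'fy': 444.9097297885736, 'cx': 317.46276139855803, 'cy': 236.9655721596179, 'R': array([[ 0.00119005, -0.99989755,  0.01426434],
       [-0.98411211, -0.00370358, -0.17750955],
       [ 0.17754419, -0.01382646, -0.9840157 ]]), 't': array([   2.35324912,  539.76682776, 1086.95330085])}
wrist {'fx': 384.5905137571315, 'fy': 384.5905137571315, 'cx': 324.23914921856937, 'cy': 243.43000961620814, 'mount': array([[ 9.99999772e-01, -2.53020177e-04,  6.26659987e-04,
        -3.99102241e-01],
       [-6.72127859e-04, -2.75661875e-01,  9.61254430e-01,
        -1.45384594e+02],
       [-7.04704988e-05, -9.61254632e-01, -2.75661982e-01,
         7.04123083e+01],
       [ 0.00000000e+00,  0.00000000e+00,  0.00000000e+00,
         1.00000000e+00]])}
```

View pics/top0.png

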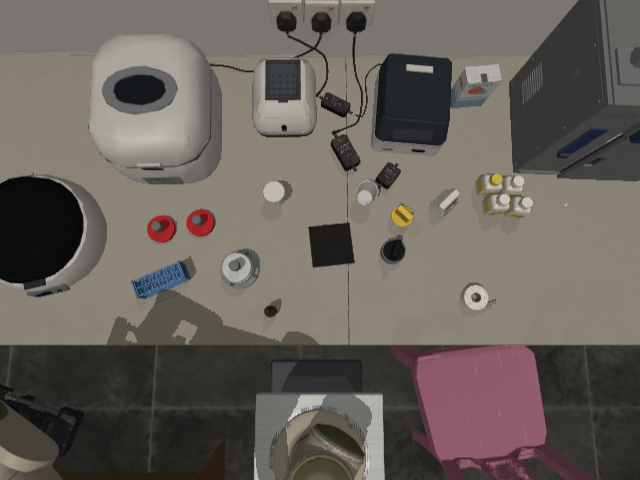

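View pics/scene0.png

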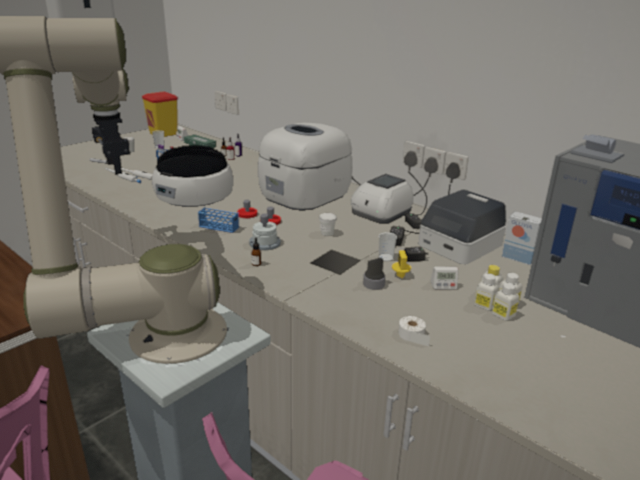

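The top view shows the covered port at about (238,267), the mat at (331,245), the plug in its stand at (394,248), the dropper at (270,311), the rack at (160,280) and the yellow decoy at (402,215). Next I cast rays from these pixels.

```bash
cat > h.py <<'E'
import numpy as np, cv2
from scipy.spatial.transform import Rotation as Ro
from cell import r
def cam(n):
    p=r.camera_params(n); K=np.array([[p['fx'],0,p['cx']],[0,p['fy'],p['cy']],[0,0,1]])
    if n=='wrist':
        s=r.state(); T=np.eye(4); T[:3,:3]=Ro.from_euler('xyz',s['orientation'],degrees=True).as_matrix(); T[:3,3]=s['tool_pos']
        M=T@p['mount']; R=M[:3,:3].T; return K,R,-R@M[:3,3]
    return K,np.array(p['R']),np.array(p['t'])
def ray(c,uv,z):
    K,R,t=c; o=-R.T@t; d=R.T@np.linalg.solve(K,[uv[0],uv[1],1]); return o+d*(z-o[2])/d[2]
def proj(c,X):
    K,R,t=c; q=K@(R@np.array(X,float)+t); return q[:2]/q[2]
def blobs(m,amin=30):
    n,l,st,ce=cv2.connectedComponentsWithStats(m.astype(np.uint8))
    return [(st[i].tolist(),ce[i].round(1).tolist()) for i in range(1,n) if st[i][4]>=amin]
def move(pt,yaw,dz=0):
    """row values to put TCP at pt, tool down, tool x at yaw deg"""
    s=r.state(); A=Ro.from_euler('xyz',s['orientation'],degrees=True)
    B=Ro.from_euler('xyz',[-90,0,yaw],degrees=True)
    d=A.inv().apply(np.array(pt)-s['tool_pos'])/500; w=(A.inv()*B).as_rotvec(degrees=True)/30
    print('shift',d.round(4),'turn',w.round(4))
E
python3 - <<'E'
from h import *
c=cam('top')
for n,uv,z in [('knob',(235,264),87),('port base',(241,269),30),('mat',(331,245),4),('plug',(394,250),33),('plugtop',(398,241),75),('yellow',(402,215),30),('dropper',(270,311),50),('rack',(160,280),40),('cup',(273,191),60),('beaker',(367,194),40),('roll',(476,296),30),('timer',(447,203),50),('red',(201,223),20)]:
    print(n,ray(c,uv,z).round(0))
im=cv2.imread('pics/top0.png'); cv2.imwrite('pics/c1.png',cv2.resize(im[150:330,120:460],(800,424),interpolation=cv2.INTER_CUBIC))
k=ray(c,(235,264),87); print(k)
move([k[0]-60,k[1],330],0)
E
```

```text
knob [465. 205.  87.]
port base [459. 199.  30.]
mat [526. -33.   4.]
plug [ 509. -194.   33.]
plugtop [ 525. -197.   75.]
yellow [ 602. -218.   30.]
dropper [353. 121.  50.]
rack [430. 399.  40.]
cup [657. 118.  60.]
beaker [ 656. -126.   40.]
roll [ 392. -400.   30.]
timer [ 630. -332.   50.]
red [581. 309.  20.]
[465.26494044 204.55157876  87.        ]
shift [-0.4702 -0.183  -0.6542] turn [ 9.0000e-04  2.4293e+00 -2.0000e-03]
```

View pics/c1.png

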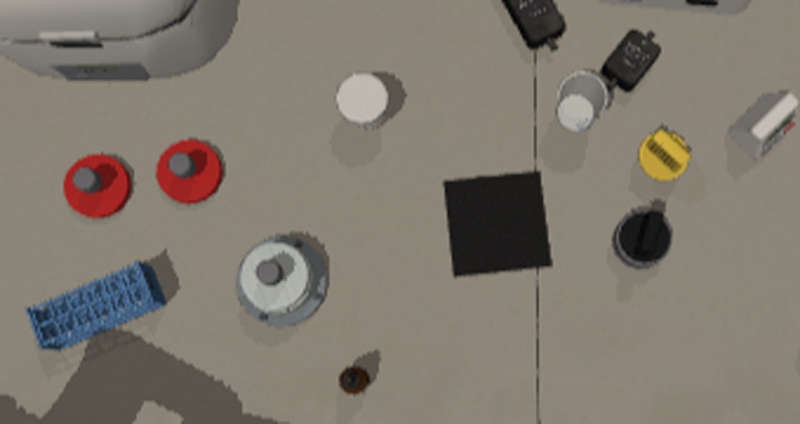

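```bash
python3 -c "
from h import *
move([430,237,300],45)"
```

```text
shift [-0.3935 -0.1231 -0.6824] turn [ 1.000e-04  9.293e-01 -2.100e-03]
```

Emit:
play_rows(
  series=[
    {"x": -0.393,"y": -0.123,"z": -0.682,"wy": 0.93},
    {"x": -0.393,"y": -0.123,"z": -0.682,"wy": 0.93},
    {"x": -0.393,"y": -0.123,"z": -0.682,"wy": 0.93},
    {"x": -0.393,"y": -0.123,"z": -0.682,"wy": 0.93},
    {"x": -0.393,"y": -0.123,"z": -0.682,"wy": 0.93},
    {"x": -0.393,"y": -0.123,"z": -0.682,"wy": 0.93},
    {"x": -0.393,"y": -0.123,"z": -0.682,"wy": 0.93},
    {"x": -0.393,"y": -0.123,"z": -0.682,"wy": 0.93},
    {"x": -0.393,"y": -0.123,"z": -0.682,"wy": 0.93},
    {"x": -0.393,"y": -0.123,"z": -0.682,"wy": 0.93},
  ],
)

```text
$.series[0]: bad value
```

```bash
python3 - <<'E'
from h import *
s=r.state();print(s['clock'],s['tool_pos'],s['orientation'])
c=cam('wrist'); im=r.camera('wrist')[:,:,::-1]; cv2.imwrite('pics/w1.png',im)
print(proj(c,[465,205,87]),proj(c,[465,205,0]))
E
```

```text
0.15 [161.81376594 525.43681526 238.30858421] [-8.99870931e+01  6.02505503e-02  7.28782659e+01]
[121.32164005 576.16850117] [155.69235401 501.19907051]
```

View pics/w1.png

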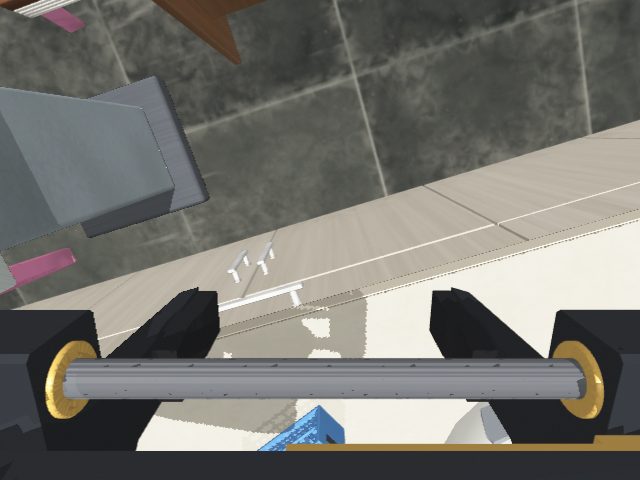

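Bad value, most likely because each row needs every key. That wrist view shows only the bench edge and floor.

Emit:
play_rows(
  series=[
    {"jaw": 88,"x": -0.393,"y": -0.123,"z": -0.682,"wx": 0,"wy": 0.93,"wz": 0},
    {"jaw": 88,"x": -0.393,"y": -0.123,"z": -0.682,"wx": 0,"wy": 0.93,"wz": 0},
    {"jaw": 88,"x": -0.393,"y": -0.123,"z": -0.682,"wx": 0,"wy": 0.93,"wz": 0},
    {"jaw": 88,"x": -0.393,"y": -0.123,"z": -0.682,"wx": 0,"wy": 0.93,"wz": 0},
    {"jaw": 88,"x": -0.393,"y": -0.123,"z": -0.682,"wx": 0,"wy": 0.93,"wz": 0},
    {"jaw": 88,"x": -0.393,"y": -0.123,"z": -0.682,"wx": 0,"wy": 0.93,"wz": 0},
    {"jaw": 88,"x": -0.393,"y": -0.123,"z": -0.682,"wx": 0,"wy": 0.93,"wz": 0},
    {"jaw": 88,"x": -0.393,"y": -0.123,"z": -0.682,"wx": 0,"wy": 0.93,"wz": 0},
    {"jaw": 88,"x": -0.393,"y": -0.123,"z": -0.682,"wx": 0,"wy": 0.93,"wz": 0},
  ],
)

```text
clock: 1.32
tool_pos: [429.2, 238.1, 300.0]
orientation: [-90.0, 0.0, 45.0]
force: [0.7, -0.1, 0.3]
grip_width: 88.0
```

```bash
python3 - <<'E'
from h import *
s=r.state();print(s['clock'],s['tool_pos'],s['orientation'])
c=cam('wrist'); im=r.camera('wrist')[:,:,::-1]; cv2.imwrite('pics/w2.png',im)
print(proj(c,[465,205,87]),proj(c,[465,205,0]))
E
```

```text
1.325 [429.23174446 238.07499188 300.01370026] [-8.99681692e+01  2.32412629e-02  4.50211767e+01]
[326.14703761 259.53705225] [325.77397508 236.66841119]
```

View pics/w2.png

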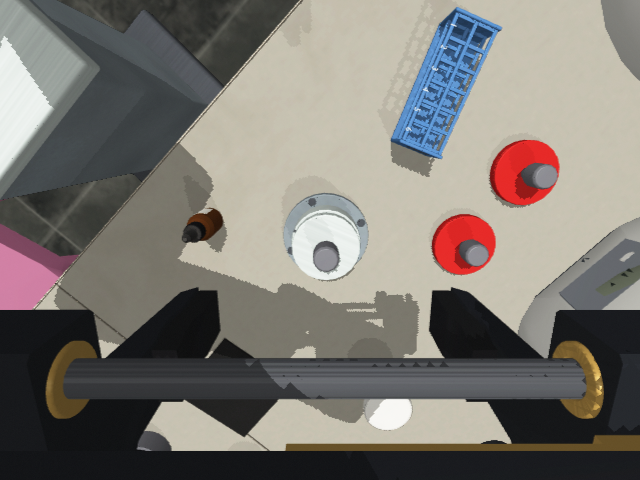

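The wrist view shows the covered port's white disc at about (326,245) and its knob at about (326,257). Dark spots sit on the foot at (312,202), (362,223) and (290,250). Now I measure the cover and the mat.

```bash
python3 - <<'E'
from h import *
c=cam('wrist'); im=cv2.imread('pics/w2.png'); h=cv2.cvtColor(im,cv2.COLOR_BGR2HSV)
sub=np.zeros(im.shape[:2],bool); sub[195:290,275:380]=1
# knob: grey darker inside disc
g=h[:,:,2]
m=sub&(g>225)&(h[:,:,1]<18); b=max(blobs(m),key=lambda a:a[0][4]); print('disc',b)
n,l,st,ce=cv2.connectedComponentsWithStats(m.astype(np.uint8)); i=1+st[1:,4].argmax()
ct=cv2.convexHull(np.argwhere(l==i)[:,::-1].astype(np.int32)); e=cv2.fitEllipse(ct); print(e, ray(c,e[0],60))
win=sub.copy(); win[:238]=0; win[:, :305]=0; win[:,345:]=0
k=win&(g<165)&(g>60)&(h[:,:,1]<40)
print('knob',blobs(k))
for b in blobs(k): x,y,w,hh,_=b[0]; print(ray(c,(x+w/2,y+hh/2),90))
t=cv2.imread('pics/top0.png'); ct=cam('top'); m=(t.max(2)<50); m[:215]=0;m[275:]=0;m[:,:300]=0;m[:,360:]=0
for b in blobs(m,300): print('mat',b,ray(ct,b[1],4))
E
```

```text
disc ([292, 215, 68, 65, 2654], [325.2, 244.1])
((325.33380126953125, 246.7416534423828), (64.36465454101562, 67.6004867553711), 90.787353515625) [460.78808471 208.25675412  60.        ]
knob [([313, 241, 27, 31, 673], [325.8, 256.2]), ([321, 275, 24, 7, 43], [334.2, 278.7])]
[462.2442565  208.27104678  90.        ]
[482.94599992 196.72328551  90.        ]
mat ([309, 223, 45, 44, 1635], [330.8, 244.6]) [527.35650577 -32.25158412   4.        ]
```

```bash
python3 -c "
from h import *
move([461.3,208.2,130],45);move([461.3,208.2,68.3],45);move([461.3,208.2,115],45)"
```

```text
shift [ 0.0031  0.3401 -0.0882] turn [-0.0009  0.0018 -0.0007]
shift [ 0.0032  0.4635 -0.0882] turn [-0.0009  0.0018 -0.0007]
shift [ 0.0031  0.3701 -0.0882] turn [-0.0009  0.0018 -0.0007]
```

Emit:
play_rows(
  series=[
    {"jaw": 88,"x": 0.003,"y": 0.11,"z": -0.088,"wx": 0,"wy": 0,"wz": 0},
    {"jaw": 88,"x": 0.003,"y": 0.22,"z": -0.088,"wx": 0,"wy": 0,"wz": 0},
    {"jaw": 70,"x": 0.003,"y": 0.33,"z": -0.088,"wx": 0,"wy": 0,"wz": 0},
    {"jaw": 60,"x": 0.003,"y": 0.41,"z": -0.088,"wx": 0,"wy": 0,"wz": 0},
    {"jaw": 60,"x": 0.003,"y": 0.4635,"z": -0.088,"wx": 0,"wy": 0,"wz": 0},
    {"jaw": 60,"x": 0.003,"y": 0.4635,"z": -0.088,"wx": 0,"wy": 0,"wz": 0},
    {"jaw": 15,"x": 0.003,"y": 0.4635,"z": -0.088,"wx": 0,"wy": 0,"wz": 0},
    {"jaw": 15,"x": 0.003,"y": 0.4635,"z": -0.088,"wx": 0,"wy": 0,"wz": 0},
    {"jaw": 15,"x": 0.003,"y": 0.4635,"z": -0.088,"wx": 0,"wy": 0,"wz": 0},
    {"jaw": 15,"x": 0.003,"y": 0.4635,"z": -0.088,"wx": 0,"wy": 0,"wz": 0},
    {"jaw": 15,"x": 0.003,"y": 0.4635,"z": -0.088,"wx": 0,"wy": 0,"wz": 0},
    {"jaw": 15,"x": 0.003,"y": 0.4635,"z": -0.088,"wx": 0,"wy": 0,"wz": 0},
  ],
)

```text
clock: 2.88
tool_pos: [462.3, 207.4, 69.0]
orientation: [-90.0, -0.0, 45.0]
force: [-1.2, 0.0, 6.4]
grip_width: 24.6
```

Emit:
play_rows(
  series=[
    {"jaw": 15,"x": 0,"y": -0.02,"z": 0,"wx": 0,"wy": 0,"wz": 0},
    {"jaw": 15,"x": 0,"y": -0.05,"z": 0,"wx": 0,"wy": 0,"wz": 0},
    {"jaw": 15,"x": 0,"y": -0.1,"z": 0,"wx": 0,"wy": 0,"wz": 0},
    {"jaw": 15,"x": -0.01,"y": -0.12,"z": -0.02,"wx": 0,"wy": 0,"wz": 0},
    {"jaw": 15,"x": -0.05,"y": -0.12,"z": -0.1,"wx": 0,"wy": 0,"wz": 0},
    {"jaw": 15,"x": -0.1,"y": -0.12,"z": -0.18,"wx": 0,"wy": 0,"wz": 0},
    {"jaw": 15,"x": -0.15,"y": -0.12,"z": -0.27,"wx": 0,"wy": 0,"wz": 0},
    {"jaw": 15,"x": -0.2,"y": -0.12,"z": -0.36,"wx": 0,"wy": 0,"wz": 0},
    {"jaw": 15,"x": -0.235,"y": -0.12,"z": -0.415,"wx": 0,"wy": 0,"wz": 0},
    {"jaw": 15,"x": -0.246,"y": -0.12,"z": -0.433,"wx": 0,"wy": 0,"wz": 0},
    {"jaw": 15,"x": -0.246,"y": -0.08,"z": -0.433,"wx": 0,"wy": 0,"wz": 0},
    {"jaw": 15,"x": -0.246,"y": -0.02,"z": -0.433,"wx": 0,"wy": 0,"wz": 0},
  ],
)

```text
clock: 4.38
tool_pos: [528.2, -32.5, 78.3]
orientation: [-90.1, -0.0, 45.0]
force: [1.0, 0.2, -1.3]
grip_width: 24.7
```

```bash
python3 -c "
from h import *
print(r.state()['force'],r.state()['grip_width'])
move([527.4,-32.3,27.2],45)"
```

```text
[ 0.99646354  0.22455692 -1.3071069 ] 24.723271379041247
shift [-0.0009  0.1022  0.0016] turn [ 0.0021 -0.0002  0.0015]
```

Emit:
play_rows(
  series=[
    {"jaw": 15,"x": -0.001,"y": 0.05,"z": 0.001,"wx": 0,"wy": 0,"wz": 0},
    {"jaw": 15,"x": -0.001,"y": 0.08,"z": 0.001,"wx": 0,"wy": 0,"wz": 0},
    {"jaw": 15,"x": -0.001,"y": 0.095,"z": 0.001,"wx": 0,"wy": 0,"wz": 0},
    {"jaw": 15,"x": -0.001,"y": 0.103,"z": 0.001,"wx": 0,"wy": 0,"wz": 0},
    {"jaw": 15,"x": -0.001,"y": 0.103,"z": 0.001,"wx": 0,"wy": 0,"wz": 0},
  ],
)

```text
clock: 5.0
tool_pos: [527.7, -32.7, 27.4]
orientation: [-90.0, -0.0, 45.0]
force: [0.6, 0.2, -1.2]
grip_width: 24.9
```

Emit:
play_rows(
  series=[
    {"jaw": 50,"x": 0,"y": 0,"z": 0,"wx": 0,"wy": 0,"wz": 0},
    {"jaw": 80,"x": 0,"y": 0,"z": 0,"wx": 0,"wy": 0,"wz": 0},
    {"jaw": 80,"x": 0,"y": 0,"z": 0,"wx": 0,"wy": 0,"wz": 0},
    {"jaw": 80,"x": 0,"y": 0,"z": 0,"wx": 0,"wy": 0,"wz": 0},
    {"jaw": 80,"x": 0,"y": -0.05,"z": 0,"wx": 0,"wy": 0,"wz": 0},
    {"jaw": 80,"x": 0,"y": -0.15,"z": 0,"wx": 0,"wy": 0,"wz": 0},
    {"jaw": 88,"x": 0,"y": -0.3,"z": 0,"wx": 0,"wy": 0,"wz": 0},
    {"jaw": 88,"x": 0,"y": -0.45,"z": 0,"wx": 0,"wy": 0,"wz": 0},
    {"jaw": 88,"x": 0,"y": -0.45,"z": 0,"wx": 0,"wy": 0,"wz": 0},
  ],
)

```text
clock: 6.12
tool_pos: [528.0, -32.8, 255.8]
orientation: [-90.3, -0.2, 45.0]
force: [-0.0, 0.2, -0.4]
grip_width: 88.2
```

```bash
python3 -c "
from h import *
print(r.state()['tool_pos'],r.state()['joint_pos'])
cv2.imwrite('pics/w3.png',r.camera('wrist')[:,:,::-1]);cv2.imwrite('pics/t3.png',r.camera('top')[:,:,::-1])
move([455,205,240],45);move([420,240,240],45);move([475,-155,200],45);"
```

```text
[527.96940951 -32.79563174 255.805391  ] [-1.63877393e+01  1.88543739e+01  7.60318068e+01 -9.25623762e-04
  8.47816336e+01 -6.13756693e+01]
shift [0.2327 0.0277 0.4401] turn [ 0.0096 -0.0005  0.0053]
shift [0.2327 0.0272 0.5391] turn [ 0.0096 -0.0005  0.0053]
shift [-0.2482  0.1091 -0.0971] turn [ 0.0096 -0.0005  0.0053]
```

Emit:
play_rows(
  series=[
    {"jaw": 88,"x": 0.233,"y": 0.027,"z": 0.539,"wx": 0.01,"wy": 0,"wz": 0.005},
    {"jaw": 88,"x": 0.233,"y": 0.027,"z": 0.539,"wx": 0.01,"wy": 0,"wz": 0.005},
    {"jaw": 88,"x": 0.233,"y": 0.027,"z": 0.539,"wx": 0.01,"wy": 0,"wz": 0.005},
    {"jaw": 88,"x": 0.233,"y": 0.027,"z": 0.539,"wx": 0.01,"wy": 0,"wz": 0.005},
    {"jaw": 88,"x": 0.233,"y": 0.027,"z": 0.539,"wx": 0.01,"wy": 0,"wz": 0.005},
    {"jaw": 88,"x": 0.233,"y": 0.027,"z": 0.539,"wx": 0.01,"wy": 0,"wz": 0.005},
    {"jaw": 88,"x": 0.233,"y": 0.027,"z": 0.539,"wx": 0.01,"wy": 0,"wz": 0.005},
    {"jaw": 88,"x": 0.233,"y": 0.027,"z": 0.539,"wx": 0.01,"wy": 0,"wz": 0.005},
  ],
)

```text
clock: 7.22
tool_pos: [419.8, 239.3, 238.0]
orientation: [-89.7, 0.2, 44.9]
force: [-0.1, 0.2, 0.6]
grip_width: 88.4
```

```bash
python3 - <<'E'
from h import *
s=r.state();print(s['tool_pos'],s['orientation'],s['joint_pos'])
np.savez('w4.npz',*cam('wrist'))
c=cam('wrist'); im=r.camera('wrist')[:,:,::-1]; cv2.imwrite('pics/w4.png',im)
u=proj(c,[460,206,56]).astype(int);print(u)
a=im[u[1]-85:u[1]+85,u[0]-85:u[0]+85]
t=cv2.imread('pics/t3.png')[215:285,290:360]
cv2.imwrite('pics/v4.png',np.hstack([cv2.resize(a,(510,510),interpolation=cv2.INTER_CUBIC),cv2.resize(cv2.resize(t,(280,280),interpolation=cv2.INTER_CUBIC),(280,510))]))
E
```

```text
[419.77730703 239.28878153 238.01671337] [-89.68550533   0.19250097  44.88380687] [ 15.51481987  15.24785915  84.37775722   0.18206241  80.69642836
 -29.39839682]
[330 274]
```

View pics/v4.png

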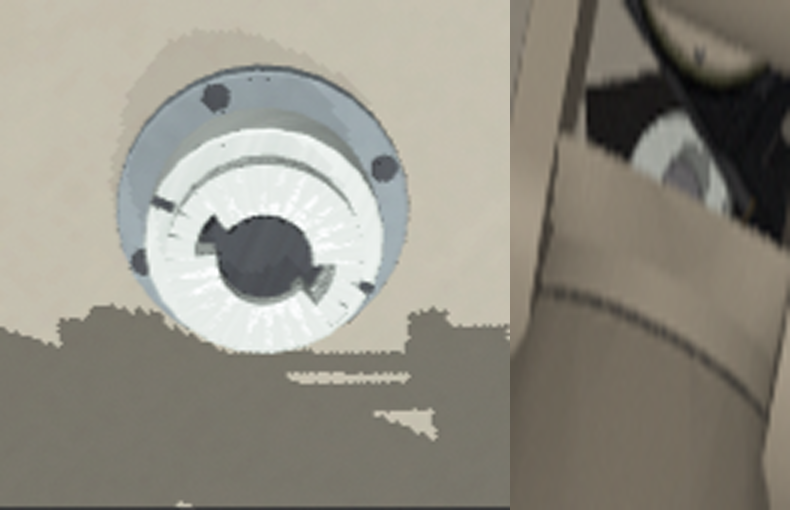

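The open port shows the bore at crop (264,257), slots towards (207,238) and (322,280), and collar marks at (161,203) and (366,287). The cover stands on the mat, partly hidden by the arm in the top view.

```bash
python3 - <<'E'
from h import *
z=np.load('w4.npz'); c=[z[k] for k in z.files]
im=cv2.imread('pics/w4.png'); g=im.max(2); x0,y0=245,189
def dark(x,y,w,h,th):
    m=np.zeros(g.shape,bool); m[y0+y//3:y0+(y+h)//3,x0+x//3:x0+(x+w)//3]=1
    return blobs(m&(g<th),4)
a=dark(146,190,35,30,110);b=dark(352,275,28,24,110);print('marks',a,b)
p=ray(c,max(a,key=lambda q:q[0][4])[1],42);q=ray(c,max(b,key=lambda q:q[0][4])[1],42)
d=p-q;print(p,q,np.linalg.norm(d),(p+q)/2,np.degrees(np.arctan2(d[1],d[0])))
# bore: contour of opening incl. slots -> centre of min-area rect at z 56
m=np.zeros(g.shape,np.uint8); m[y0+200//3:y0+315//3,x0+180//3:x0+345//3]=1
for th in (130,160,190):
    k=(m&(g<th)).astype(np.uint8); n,l,st,ce=cv2.connectedComponentsWithStats(k); i=1+st[1:,4].argmax()
    P=np.argwhere(l==i)[:,::-1]; W=np.array([ray(c,u,56)[:2] for u in P]).astype(np.float32)
    R=cv2.minAreaRect(W); print(th,len(P),R)
    v=W-np.array(R[0]); core=W[np.linalg.norm(v,axis=1)<30]
# collar outer edge at z=56: bright blob lit
E
```

```text
marks [([296, 255, 7, 4, 17], [298.8, 256.4])] [([365, 283, 4, 3, 9], [366.7, 284.1])]
[430.06761282 194.55623198  42.        ] [494.92865881 220.24391904  42.        ] 69.76254405208404 [462.49813582 207.40007551  42.        ] -158.39436272935814
130 772 ((460.3153381347656, 207.2299346923828), (37.13977813720703, 25.007705688476562), 44.92873001098633)
160 869 ((461.6385803222656, 207.16314697265625), (40.8066520690918, 26.97125244140625), 44.92873001098633)
190 948 ((462.22137451171875, 207.1407012939453), (42.002784729003906, 28.21753692626953), 42.19171905517578)
```

Emit:
play_rows(
  series=[
    {"jaw": 88,"x": -0.529,"y": 0,"z": -0.659,"wx": -0.01,"wy": -0.93,"wz": -0.006},
    {"jaw": 88,"x": -0.529,"y": 0,"z": -0.659,"wx": -0.01,"wy": -0.93,"wz": -0.006},
    {"jaw": 88,"x": -0.529,"y": 0,"z": -0.659,"wx": -0.01,"wy": -0.93,"wz": -0.006},
    {"jaw": 88,"x": -0.529,"y": 0,"z": -0.659,"wx": -0.01,"wy": -0.93,"wz": -0.006},
    {"jaw": 88,"x": -0.529,"y": 0,"z": -0.659,"wx": -0.01,"wy": -0.93,"wz": -0.006},
    {"jaw": 88,"x": -0.529,"y": 0,"z": -0.659,"wx": -0.01,"wy": -0.93,"wz": -0.006},
    {"jaw": 88,"x": -0.529,"y": 0,"z": -0.659,"wx": -0.01,"wy": -0.93,"wz": -0.006},
    {"jaw": 88,"x": -0.529,"y": 0,"z": -0.659,"wx": -0.01,"wy": -0.93,"wz": -0.006},
    {"jaw": 88,"x": -0.529,"y": 0,"z": -0.659,"wx": -0.01,"wy": -0.93,"wz": -0.006},
    {"jaw": 88,"x": -0.529,"y": 0,"z": -0.659,"wx": -0.01,"wy": -0.93,"wz": -0.006},
  ],
)

```text
clock: 8.52
tool_pos: [465.0, -178.6, 237.6]
orientation: [-90.0, -0.1, 72.9]
force: [-0.1, -0.1, -1.1]
grip_width: 88.0
```

```bash
python3 - <<'E'
from h import *
s=r.state();print(s['tool_pos'],s['orientation'],s['joint_pos'])
c=cam('wrist');np.savez('w5.npz',*c)
im=r.camera('wrist')[:,:,::-1]; cv2.imwrite('pics/w5.png',im)
u=proj(c,[509,-194,50]).astype(int);print(u)
t=r.camera('top')[:,:,::-1][215:285,290:360]
a=im[u[1]-85:u[1]+85,u[0]-85:u[0]+85]
cv2.imwrite('pics/v5.png',np.hstack([cv2.resize(a,(510,510),interpolation=cv2.INTER_CUBIC),cv2.resize(t,(280,510))]))
E
```

```text
[ 464.96287818 -178.58833628  237.59270324] [-89.98950116  -0.12457124  72.94069084] [ -34.71606492   16.65396143   82.41457944    0.11696498   80.97926613
 -107.67515454]
[322 266]
```

View pics/v5.png

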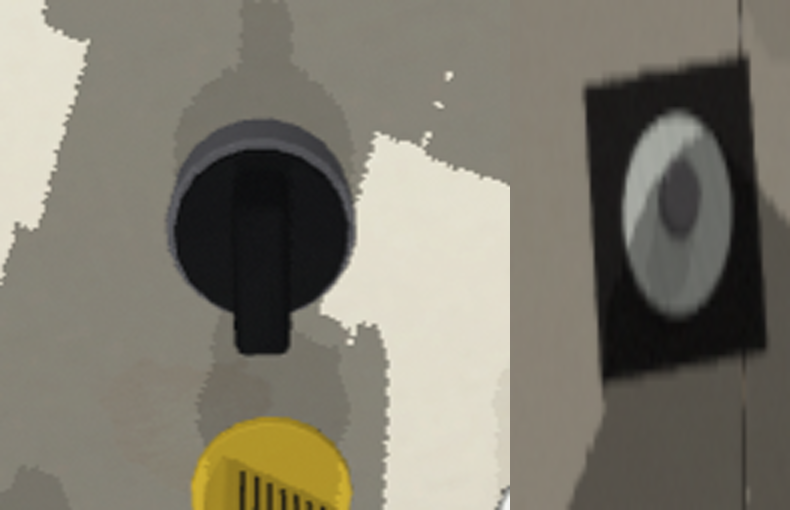

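The plug's flange is centred at crop (264,232) and its bar runs from (262,170) to (262,352), vertical in the picture, so the jaws are already aligned. In the top view the cover stands centred on the mat.

```bash
python3 - <<'E'
from h import *
z=np.load('w5.npz'); c=[z[k] for k in z.files]
g=cv2.imread('pics/w5.png').max(2); x0,y0=322-85,266-85
m=np.zeros(g.shape,np.uint8); m[y0+30:y0+122,x0+50:x0+125]=1
k=m&(g<55).astype(np.uint8); b=max(blobs(k),key=lambda q:q[0][4]); print(b)
# flange width rows (above the bar overhang)
best=None
for y in range(y0+50,y0+103,4):
    xs=np.where(k[y])[0]; print(y-y0,xs.min()-x0,xs.max()-x0,end='; ')
P=np.argwhere(k)[:,::-1]; P=P[P[:,1]<y0+100]; e=cv2.fitEllipse(cv2.convexHull(P.astype(np.int32))); print('\nflange',e,ray(c,e[0],36))
# bar tip rows
ys=range(y0+108,y0+116); E=[(np.where(k[y])[0].min(),np.where(k[y])[0].max(),y) for y in ys]; print([(a-x0,b_-x0) for a,b_,_ in E])
cx=np.mean([(a+b_)/2 for a,b_,_ in E]); print('bar far end', ray(c,(cx,y0+117),78))
fc=ray(c,e[0],36); yaw=72.9
print('bar pt at z78',ray(c,(cx,y0+112),78), 'flange c',fc)
E
```

```text
([295, 231, 58, 68, 2784], [323.6, 260.9])
50 79 93; 54 70 102; 58 65 108; 62 63 110; 66 60 113; 70 59 114; 74 59 115; 78 58 115; 82 59 115; 86 59 114; 90 61 112; 94 64 109; 98 68 105; 102 74 99; 
flange ((323.62335205078125, 257.9728698730469), (55.88540267944336, 57.813724517822266), 90.41559600830078) [ 506.36544663 -191.63039483   36.        ]
[(np.int64(78), np.int64(96)), (np.int64(78), np.int64(96)), (np.int64(78), np.int64(95)), (np.int64(78), np.int64(95)), (np.int64(78), np.int64(95)), (np.int64(78), np.int64(95)), (np.int64(78), np.int64(95)), (np.int64(79), np.int64(95))]
bar far end [ 527.79959466 -198.2194188    78.        ]
bar pt at z78 [ 523.36038872 -196.85493467   78.        ] flange c [ 506.36544663 -191.63039483   36.        ]
```

Emit:
play_rows(
  series=[
    {"jaw": 88,"x": 0,"y": 0.05,"z": -0.05,"wx": 0,"wy": 0,"wz": 0},
    {"jaw": 88,"x": 0,"y": 0.15,"z": -0.087,"wx": 0,"wy": 0,"wz": 0},
    {"jaw": 70,"x": 0,"y": 0.25,"z": -0.087,"wx": 0,"wy": 0,"wz": 0},
    {"jaw": 60,"x": 0,"y": 0.32,"z": -0.087,"wx": 0,"wy": 0,"wz": 0},
    {"jaw": 60,"x": 0,"y": 0.37,"z": -0.087,"wx": 0,"wy": 0,"wz": 0},
    {"jaw": 60,"x": 0,"y": 0.386,"z": -0.087,"wx": 0,"wy": 0,"wz": 0},
    {"jaw": 60,"x": 0,"y": 0.386,"z": -0.087,"wx": 0,"wy": 0,"wz": 0},
    {"jaw": 5,"x": 0,"y": 0.386,"z": -0.087,"wx": 0,"wy": 0,"wz": 0},
    {"jaw": 5,"x": 0,"y": 0.386,"z": -0.087,"wx": 0,"wy": 0,"wz": 0},
    {"jaw": 5,"x": 0,"y": 0.386,"z": -0.087,"wx": 0,"wy": 0,"wz": 0},
    {"jaw": 5,"x": 0,"y": 0.386,"z": -0.087,"wx": 0,"wy": 0,"wz": 0},
    {"jaw": 5,"x": 0,"y": 0.386,"z": -0.087,"wx": 0,"wy": 0,"wz": 0},
  ],
)

```text
clock: 10.12
tool_pos: [506.8, -192.2, 44.6]
orientation: [-90.0, -0.1, 72.9]
force: [0.1, -0.3, 0.6]
grip_width: 15.8
```

Emit:
play_rows(
  series=[
    {"jaw": 5,"x": 0,"y": -0.02,"z": 0,"wx": 0,"wy": 0,"wz": 0},
    {"jaw": 5,"x": 0,"y": -0.08,"z": 0,"wx": 0,"wy": 0,"wz": 0},
    {"jaw": 5,"x": 0,"y": -0.16,"z": 0,"wx": 0,"wy": 0,"wz": 0},
    {"jaw": 5,"x": 0.03,"y": -0.21,"z": 0.01,"wx": 0,"wy": -0.1,"wz": 0},
    {"jaw": 5,"x": 0.12,"y": -0.21,"z": 0.05,"wx": 0,"wy": -0.25,"wz": 0},
    {"jaw": 5,"x": 0.22,"y": -0.21,"z": 0.1,"wx": 0,"wy": -0.45,"wz": 0},
    {"jaw": 5,"x": 0.33,"y": -0.21,"z": 0.15,"wx": 0,"wy": -0.65,"wz": 0},
    {"jaw": 5,"x": 0.44,"y": -0.21,"z": 0.2,"wx": 0,"wy": -0.9,"wz": 0},
    {"jaw": 5,"x": 0.55,"y": -0.21,"z": 0.25,"wx": 0,"wy": -0.9,"wz": 0},
    {"jaw": 5,"x": 0.65,"y": -0.21,"z": 0.29,"wx": 0,"wy": -0.9,"wz": 0},
    {"jaw": 5,"x": 0.72,"y": -0.21,"z": 0.315,"wx": 0,"wy": -0.9,"wz": 0},
    {"jaw": 5,"x": 0.738,"y": -0.21,"z": 0.32,"wx": 0,"wy": -0.9,"wz": 0},
  ],
)

```text
clock: 11.62
tool_pos: [461.9, 209.0, 150.5]
orientation: [-90.1, -0.1, 100.0]
force: [0.6, -0.5, -1.7]
grip_width: 15.8
```

```bash
python3 - <<'E'
from h import *
s=r.state();print(s['tool_pos'],s['orientation'],s['joint_pos'],s['force'],s['grip_width'])
move([462.3,207.3,105],111.6)
E
```

```text
[461.9405342  209.02890515 150.51712795] [-90.05429628  -0.10101704 100.04431106] [ 10.89646531  22.47697905  89.30264113   0.10794251  68.16462222
 -89.18789739] [ 0.57081561 -0.48353868 -1.72202222] 15.831545961989098
shift [-0.0037  0.091  -0.    ] turn [ 0.0021 -0.3852  0.0032]
```

Emit:
play_rows(
  series=[
    {"jaw": 5,"x": -0.003,"y": 0.03,"z": 0,"wx": 0.002,"wy": -0.2,"wz": 0.003},
    {"jaw": 5,"x": -0.003,"y": 0.07,"z": 0,"wx": 0.002,"wy": -0.385,"wz": 0.003},
    {"jaw": 5,"x": -0.003,"y": 0.092,"z": 0,"wx": 0.002,"wy": -0.385,"wz": 0.003},
    {"jaw": 5,"x": -0.003,"y": 0.092,"z": 0,"wx": 0.002,"wy": -0.385,"wz": 0.003},
    {"jaw": 5,"x": -0.003,"y": 0.092,"z": 0,"wx": 0.002,"wy": -0.385,"wz": 0.003},
  ],
)

```text
clock: 12.25
tool_pos: [463.2, 205.8, 104.8]
orientation: [-90.1, 0.0, 111.4]
force: [-0.2, 0.1, -2.5]
grip_width: 16.1
```

```bash
python3 - <<'E'
from h import *
s=r.state();print(s['tool_pos'],s['orientation'],s['joint_pos'],s['force'],s['grip_width'])
move([462.3,207.3,70],111.6)
c=cam('wrist');im=r.camera('wrist')[:,:,::-1]
u=proj(c,[462.3,207.3,56]).astype(int);print(u)
# annotate predicted flange circle at measured TCP and port collar
p=s['tool_pos']
for z,rr,ctr,col in [(p[2]-38.6+30,28,p[:2],(0,0,255)),(56,30,(462.3,207.3),(0,255,0))]:
    pts=np.array([proj(c,[ctr[0]+rr*np.cos(a),ctr[1]+rr*np.sin(a),z]) for a in np.linspace(0,6.28,40)]).astype(np.int32)
    im=np.ascontiguousarray(im); cv2.polylines(im,[pts],1,col,1)
cc=cam('scene');sc=r.camera('scene')[:,:,::-1];v=proj(cc,[462,207,70]).astype(int)
a=cv2.resize(im[150:390,190:460],(450,400));b=cv2.resize(sc[v[1]-40:v[1]+40,v[0]-30:v[0]+30],(300,400),interpolation=cv2.INTER_CUBIC)
cv2.imwrite('pics/v6.png',np.hstack([a,b]))
E
```

```text
[463.17499745 205.78103534 104.82280947] [-9.00566388e+01  1.14185072e-02  1.11353957e+02] [ 1.05500803e+01  2.58577956e+01  9.27801197e+01 -6.83186328e-04
  6.13043094e+01 -1.00803555e+02] [-0.17414053  0.13299734 -2.50615037] 16.078716371941148
shift [0.0035 0.0696 0.0006] turn [ 0.0019 -0.0082 -0.0004]
[328 269]
```

View pics/v6.png

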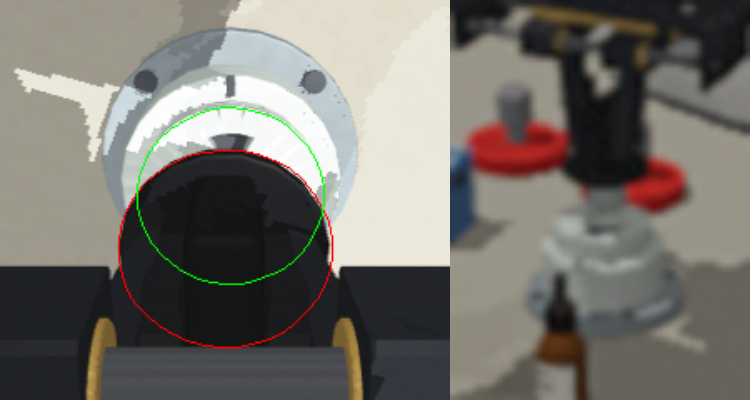

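The wrist view shows the plug over the port, with the slot at crop (231,141) and the mark at (231,85) in line with the bar. The measured flange matches the prediction. Descending carefully.

Emit:
play_rows(
  series=[
    {"jaw": 5,"x": 0.0035,"y": 0,"z": 0.0005,"wx": 0,"wy": -0.008,"wz": 0},
    {"jaw": 5,"x": 0.0035,"y": 0.01,"z": 0.0005,"wx": 0,"wy": -0.008,"wz": 0},
    {"jaw": 5,"x": 0.0035,"y": 0.02,"z": 0.0005,"wx": 0,"wy": -0.008,"wz": 0},
    {"jaw": 5,"x": 0.0035,"y": 0.026,"z": 0.0005,"wx": 0,"wy": -0.008,"wz": 0},
    {"jaw": 5,"x": 0.0035,"y": 0.032,"z": 0.0005,"wx": 0,"wy": -0.008,"wz": 0},
    {"jaw": 5,"x": 0.0035,"y": 0.038,"z": 0.0005,"wx": 0,"wy": -0.008,"wz": 0},
    {"jaw": 5,"x": 0.0035,"y": 0.038,"z": 0.0005,"wx": 0,"wy": -0.008,"wz": 0},
  ],
)

```text
clock: 13.22
tool_pos: [461.8, 207.5, 84.9]
orientation: [-90.0, -0.0, 111.7]
force: [0.0, 0.1, -1.4]
grip_width: 15.7
```

```bash
python3 - <<'E'
from h import *
s=r.state();print(s['tool_pos'],s['orientation'],s['force'],s['moment'],s['grip_width'])
move([462.3,207.3,70],111.6)
E
```

```text
[461.78247491 207.45753105  84.93275805] [-8.99667325e+01 -9.97745140e-03  1.11666565e+02] [ 0.04843462  0.07961079 -1.40845792] [-0.0039794   0.02991481  0.00240484] 15.698535105935159
shift [-0.0007  0.0299 -0.0009] turn [-0.0011  0.0022  0.0003]
```

Emit:
play_rows(
  series=[
    {"jaw": 5,"x": 0,"y": 0.008,"z": 0,"wx": 0,"wy": 0,"wz": 0},
    {"jaw": 5,"x": 0,"y": 0.015,"z": 0,"wx": 0,"wy": 0,"wz": 0},
    {"jaw": 5,"x": 0,"y": 0.021,"z": 0,"wx": 0,"wy": 0,"wz": 0},
    {"jaw": 5,"x": 0,"y": 0.025,"z": 0,"wx": 0,"wy": 0,"wz": 0},
    {"jaw": 5,"x": 0,"y": 0.028,"z": 0,"wx": 0,"wy": 0,"wz": 0},
    {"jaw": 5,"x": 0,"y": 0.03,"z": 0,"wx": 0,"wy": 0,"wz": 0},
    {"jaw": 5,"x": 0,"y": 0.03,"z": 0,"wx": 0,"wy": 0,"wz": 0},
  ],
)

```text
clock: 14.1
tool_pos: [462.2, 207.5, 70.6]
orientation: [-90.1, 0.0, 111.7]
force: [-0.5, -1.2, 6.7]
grip_width: 16.0
```

```bash
python3 - <<'E'
from h import *
s=r.state();print(s['tool_pos'],s['orientation'],s['force'],s['moment'],s['grip_width'],s['joint_pos'][5])
E
```

```text
[462.19604781 207.5296106   70.59847111] [-9.00563727e+01  9.34463333e-03  1.11672680e+02] [-0.51434412 -1.22547516  6.69120667] [ 0.01529502  0.19734642 -0.00383637] 15.987105872990446 -100.90386873975515
```

Emit:
play_rows(
  series=[
    {"jaw": 5,"x": 0,"y": 0.001,"z": 0,"wx": 0,"wy": 0.15,"wz": 0},
    {"jaw": 5,"x": 0,"y": 0.001,"z": 0,"wx": 0,"wy": 0.3,"wz": 0},
    {"jaw": 5,"x": 0,"y": 0.001,"z": 0,"wx": 0,"wy": 0.45,"wz": 0},
    {"jaw": 5,"x": 0,"y": 0.001,"z": 0,"wx": 0,"wy": 0.6,"wz": 0},
    {"jaw": 5,"x": 0,"y": 0.001,"z": 0,"wx": 0,"wy": 0.75,"wz": 0},
    {"jaw": 5,"x": 0,"y": 0.001,"z": 0,"wx": 0,"wy": 0.9,"wz": 0},
    {"jaw": 5,"x": 0,"y": 0.001,"z": 0,"wx": 0,"wy": 0.9,"wz": 0},
  ],
)

```text
clock: 14.98
tool_pos: [462.3, 207.5, 70.5]
orientation: [-90.1, -0.0, 84.6]
force: [-1.1, -2.0, 11.0]
grip_width: 15.8
```

```bash
python3 - <<'E'
from h import *
s=r.state();print(s['tool_pos'],s['orientation'],s['force'],s['moment'],s['grip_width'],s['joint_pos'][5])
E
```

```text
[462.33669959 207.48649642  70.53876641] [-9.00932812e+01 -1.67676537e-02  8.46290208e+01] [-1.10296151 -1.97244589 10.96189908] [-0.10281616  0.2840944  -0.05670123] 15.8011180022345 -73.85486139002553
```

Emit:
play_rows(
  series=[
    {"jaw": 5,"x": 0,"y": 0,"z": 0,"wx": 0,"wy": 0.15,"wz": 0},
    {"jaw": 5,"x": 0,"y": 0,"z": 0,"wx": 0,"wy": 0.3,"wz": 0},
    {"jaw": 5,"x": 0,"y": 0,"z": 0,"wx": 0,"wy": 0.45,"wz": 0},
    {"jaw": 5,"x": 0,"y": 0,"z": 0,"wx": 0,"wy": 0.6,"wz": 0},
    {"jaw": 5,"x": 0,"y": 0,"z": 0,"wx": 0,"wy": 0.75,"wz": 0},
    {"jaw": 5,"x": 0,"y": 0,"z": 0,"wx": 0,"wy": 0.9,"wz": 0},
    {"jaw": 5,"x": 0,"y": 0,"z": 0,"wx": 0,"wy": 1.0,"wz": 0},
    {"jaw": 5,"x": 0,"y": 0,"z": 0,"wx": 0,"wy": 1.0,"wz": 0},
  ],
)

```text
clock: 15.98
tool_pos: [462.2, 207.3, 70.6]
orientation: [-90.1, -0.0, 54.7]
force: [-2.4, -3.0, 11.7]
grip_width: 16.0
```

Emit:
play_rows(
  series=[
    {"jaw": 5,"x": 0,"y": 0,"z": 0,"wx": 0,"wy": 0.15,"wz": 0},
    {"jaw": 5,"x": 0,"y": 0,"z": 0,"wx": 0,"wy": 0.3,"wz": 0},
    {"jaw": 5,"x": 0,"y": 0,"z": 0,"wx": 0,"wy": 0.45,"wz": 0},
    {"jaw": 5,"x": 0,"y": 0,"z": 0,"wx": 0,"wy": 0.6,"wz": 0},
    {"jaw": 5,"x": 0,"y": 0,"z": 0,"wx": 0,"wy": 0.75,"wz": 0},
    {"jaw": 5,"x": 0,"y": 0,"z": 0,"wx": 0,"wy": 0.85,"wz": 0},
    {"jaw": 5,"x": 0,"y": 0,"z": 0,"wx": 0,"wy": 0.85,"wz": 0},
  ],
)

```text
clock: 16.85
tool_pos: [462.1, 207.2, 70.5]
orientation: [-90.1, -0.0, 29.2]
force: [-3.3, -3.4, 12.5]
grip_width: 16.0
```

```bash
python3 - <<'E'
from h import *
s=r.state();print(s['tool_pos'],s['orientation'],s['force'],s['moment'],s['grip_width'],s['joint_pos'][5])
E
```

```text
[462.05605797 207.21384336  70.54402363] [-9.00537019e+01 -3.10631357e-02  2.91664173e+01] [-3.26150181 -3.43194953 12.46836886] [-0.49123299  0.46320031  0.10700815] 16.00113466070447 -18.380457391646978
```

Emit:
play_rows(
  series=[
    {"jaw": 5,"x": 0,"y": 0,"z": 0,"wx": 0,"wy": 0.07,"wz": 0},
    {"jaw": 5,"x": 0,"y": 0,"z": 0,"wx": 0,"wy": 0.14,"wz": 0},
    {"jaw": 5,"x": 0,"y": 0,"z": 0,"wx": 0,"wy": 0.14,"wz": 0},
    {"jaw": 5,"x": 0,"y": 0,"z": 0,"wx": 0,"wy": 0.14,"wz": 0},
  ],
)

```text
clock: 17.35
tool_pos: [462.0, 207.2, 70.6]
orientation: [-90.1, -0.0, 25.0]
force: [-3.2, -2.9, 12.6]
grip_width: 15.8
```

```bash
python3 - <<'E'
from h import *
s=r.state();print(s['tool_pos'],s['orientation'],s['force'],s['moment'],s['grip_width'],s['joint_pos'][5])
c=cam('wrist');np.savez('w7.npz',*c);im=r.camera('wrist')[:,:,::-1];cv2.imwrite('pics/w7.png',im)
t=r.camera('top')[:,:,::-1]
a=cv2.resize(im[150:390,190:460],(450,400));b=cv2.resize(t[200:320,200:380],(350,400),interpolation=cv2.INTER_CUBIC)
cv2.imwrite('pics/v7.png',np.hstack([a,b]))
E
```

```text
[462.04782866 207.21844672  70.55972554] [-9.00511564e+01 -3.57049711e-02  2.49994998e+01] [-3.21966913 -2.8948403  12.64723369] [-0.53528063  0.52003634  0.11133847] 15.84447863394547 -14.213239379118667
```

View pics/v7.png

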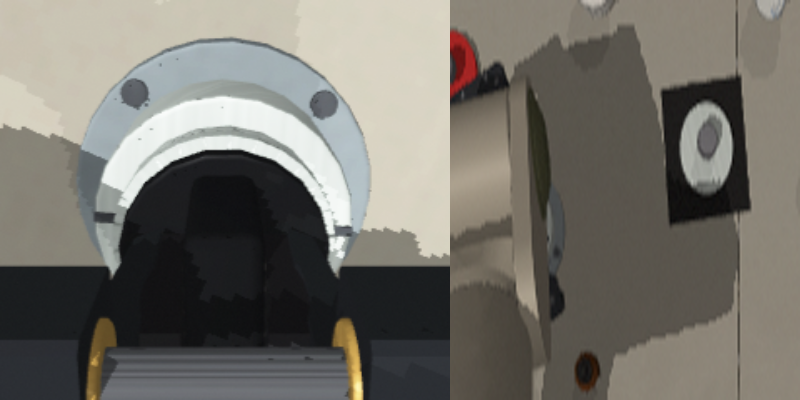

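The wrist view shows the flange down on the port, the bar upright in the picture at (228,230) and the slot marks out to the sides at (103,217) and (345,231). The cover sits on the mat. One small nudge will confirm the stop.

Emit:
play_rows(
  series=[
    {"jaw": 5,"x": 0,"y": 0,"z": 0,"wx": 0,"wy": 0.06,"wz": 0},
    {"jaw": 5,"x": 0,"y": 0,"z": 0,"wx": 0,"wy": 0.06,"wz": 0},
    {"jaw": 5,"x": 0,"y": 0,"z": 0,"wx": 0,"wy": 0.06,"wz": 0},
  ],
)

```text
clock: 17.82
tool_pos: [462.0, 207.2, 70.5]
orientation: [-90.1, -0.0, 23.2]
force: [-3.1, -2.9, 12.4]
grip_width: 15.7
```

```bash
python3 - <<'E'
from h import *
s=r.state();print(s['clock'],s['tool_pos'],s['orientation'],s['force'],s['moment'],s['grip_width'])
E
```

```text
17.825 [461.95607085 207.23943495  70.54507974] [-9.00504684e+01 -2.72655780e-02  2.32180385e+01] [-3.08858081 -2.87225782 12.42512621] [-0.50405879  0.51835584  0.22884273] 15.700938469378526
```

The moment doubled from 0.11 to 0.23 N m, so the plug is against the stop. Handing in.

```bash
python3 -c "
from cell import r
print(r.hand_in()); s=r.state(); print(s['tool_pos'],s['orientation'],s['force'],s['moment'],s['grip_width'])"
```

```text
the job is handed in; nothing more can be done
None
the job is handed in; nothing more can be done
```

The job is handed in, with the arm still holding the plug in the port, turned to the stop. `hand_in` gave no verdict, and the state could not be read afterwards, so these are my last readings at 17.8 s of the 72 s allowed.

- **Cover:** I lifted it by its knob and set it on the mat. The top view after release showed it knob up, near the mat's centre.
- **Insertion:** The plug went into the slots with no noticeable side force. The tool was 0.4 mm from the port axis as I measured it, and upright to within 0.1°.
- **Pressed home:** The TCP was at 70.5 mm, against about 70.6 mm expected with the flange on the rim. The push was about 12 N, and the fingers held the bar at 15.7 mm.
- **Turned to the stop:** The tool turned about 88° from where it was inserted. On the last 2° the moment rose from 0.11 N m, which is the return spring's maximum, to 0.23 N m, so the plug was at the stop. The last picture, taken before that nudge, showed the bar turning with the gripper.

I kept clear of the bystanders and felt no unexpected contact, but did not re-measure their positions. The first move call was refused because its rows lacked some keys, and nothing moved. The first box fit to the bore gave a slot angle of about 42–45°. The collar marks and slot tips gave about 22°, so I used that, and the plug went in cleanly.

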